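# Lay the padlock body on its back and run it under the press

## Task

The retaining pin in the front of the bronze padlock body is to be pressed home, so get the body ready under the hand press, without forcing anything. With the carriage left drawn out, slide the body along it, still standing, until its foot butts against the edge of the wooden bolster, tip it over that edge onto its back on the bolster, and push it on until its top end is tight against the end fence. Only then run the carriage fully in to its stop so that the pin is under the ram, and leave the other things on the bench where they are.

Things in the scene. Friction and masses are not known exactly. Their poses are not given: they have to be found in the camera images.
- carriage: Steel carriage of the load slide, its axes as the press's; origin on its underside, below the point called nest. It starts drawn fully out (origin 160 mm short of the ram's axis), runs along the press's +x, drags stiffly (about 12 N) and stays where it is left. An adjustable stop screw low in the throat, below the press's head, halts it 152 to 168 mm in: set differently each time, to be felt.
- press: Cast-iron hand press, bolted down. Origin on the bench right under the ram; x points into the throat, the way the carriage goes in; z up. Slide bed 125 mm wide, from x = -360 mm, sides 28 mm high. Ram 32 mm square, lower end 135 mm up. Head 64 mm wide, to x = -52 mm, 212 mm up and more. Column from x = 112 mm. Handle rod at y = -80 mm rises to 490 mm, leaning out to x = -65 mm.
- ram_axis (a point): Centre of the ram's lower face, 135 mm above the bench; axes as the press's.
- nest (a point): Point on the carriage that comes under the ram (give or take 8 mm) when fully in, level with the bolster's top (40 mm above the bench). Axes as the press's; along its x: wooden bolster from -49 to +78 mm; end fence, 24 mm higher than the bolster, its face at +78 mm. Bare steel table, 10 mm lower, from -49 back to -185 mm. Side strips 86 mm apart, 8 mm higher than the bolster, from -153 to +78 mm.
- bolster_edge (a point): Middle of the bolster's upper edge nearest the padlock, 40 mm above the bench, 10 mm above the carriage table; the padlock's foot is to butt against it. Axes as the press's.
- bow (a point): Middle of the bow handle that stands on the outer end of the carriage: a level round bar 10 mm thick and 72 mm long across the slide, its centre 58 mm above the bench, open below down to about 34 mm above the bench; axes as the press's.
- padlock_mid (a point): Centre of the dull bronze padlock body, a hollow casting 120 mm tall, 76 wide, 44 thick, 0.4 to 0.85 kg. Its z points to its top end (two shackle holes), x to its plain back, -x to its front with the pin. At first it stands on the carriage table between the side strips, back to the press, 15 to 45 mm short of the bolster. Friction on table and bolster about 0.5 to 0.7.
- padlock_heel (a point): Middle of the lower back edge of the padlock body (bottom end, back side). Axes as the padlock's.
- padlock_top (a point): Centre of the padlock body's top end face. Axes as the padlock's.
- pin (a point): Outer end of the steel retaining pin, 10 mm thick, standing 6 mm out of the padlock's front on its middle line, 42 mm from its bottom end.
- hinge_leaf: Steel hinge leaf 140 x 80 x 5 mm with three barrels along one edge, lying on the bench; not to be disturbed. Origin at its underside.
- knuckle_a: Aluminium hinge knuckle 75 mm long, 28 mm thick, lying on the bench; not to be disturbed. Origin at its underside.
- knuckle_b: The same, the other one; not to be disturbed.
- shackle: Hardened steel U-shaped shackle 118 x 86 x 16 mm, lying on the bench; not to be disturbed. Origin at its underside.
- hammer: Hammer 260 mm long with a wooden handle, lying on the bench; not to be disturbed. Origin at its underside.
- oil_can: Oil can 72 mm across with a thin spout, 150 mm tall; not to be disturbed. Origin at its underside.
- pin_tray: Open steel tray 140 x 100 x 30 mm; not to be disturbed. Origin at its underside.
Not all that is in view belongs to the job. What is shaped like the part that bears padlock_mid but blue or orange is not meant.

How it is judged:
On the way, in this order (a step that is already met when the one before it is completed fails the run):
1. the padlock body stands upright with its foot butted against the bolster edge, the carriage still out (x of padlock_heel in the frame of bolster_edge above -0.004 m and angle between padlock_mid's own z axis and vertical below 0.1 rad and x of nest in the frame of ram_axis below -0.14 m), for 0.1 s.
2. it lies on its back on the bolster with its top end tight against the end fence, the carriage still out (angle between padlock_mid's own x axis and vertical above 3.06 rad and x of padlock_top in the frame of nest above 0.0755 m and x of nest in the frame of ram_axis below -0.14 m), for 0.1 s.
3. the carriage is pressed up against the stop screw (contact force between carriage and press above 2 N), for 0.1 s.
At the end, for the whole second after the job is handed in: the carriage is left in at its stop, where the nest is within 11 mm of the ram's axis; the padlock body lies flat on its back on the bolster (within 5 degrees) with its top end within 2.5 mm of the end fence, and the pin is under the ram, within 14 mm of its axis seen from above (x of nest in the frame of ram_axis between -0.011 and 0.011 m and angle between padlock_mid's own x axis and vertical above 3.06 rad and x of padlock_top in the frame of nest between 0.0755 and 0.08 m and horizontal distance between pin and ram_axis below 0.014 m); the robot touches nothing.
It fails at once if the padlock body is pushed with more than 40 N (contact force between any of the fingers, the arm and padlock above 40 N).
It fails at once if the carriage is pushed with more than 35 N (contact force between any of the fingers, the arm and carriage above 35 N).
It fails at once if another thing on the bench is shifted by more than 25 mm (distance of any of hinge_leaf, knuckle_a, knuckle_b, shackle, hammer, oil_can, pin_tray from where it was at the start of the episode above 0.025 m).
It also fails if it takes over 70 s, if anything falls off the work surface, if the arm or the gripper's body presses on something with over 40 N, if the wrist force passes 120 N, or if a joint passes its speed limit or range.

## Robot

A 7-joint arm with a two-finger parallel gripper is mounted at the origin on the work surface. World frame = base frame: x ahead of the robot, y to its left, z up, the work surface at z = 0. Lengths are in m, angles in rad, forces in N, time in s.
With the tool pointing down it reaches from about 0.4 to 0.85 m from the base axis. Payload 4.5 kg.
Tool frame: the origin (TCP) lies at the centre of the arm's flange, where the gripper is bolted on; the fingertips stand 166 mm ahead of it and the grasp point (between the pads) lies 147 mm ahead of it; z points along the fingers, y is the line along which they close (so a half turn about z gives the same grasp; the last joint's range is limited). The gripper opens to 88 mm and grips with 3 to 60 N. Pads are 18 mm wide; open, the fingers measure 123 mm over their backs; the gripper's body (75 mm by 187 mm) begins 45 mm behind the grasp point.
Start: joints at [1.339, 0.689, -0.195, 1.565, 0.157, 0.902, -0.215], TCP at [0.164, -0.603, 0.405] pointing down, gripper open.
Joint ranges: [-3.01, 3.01], [-0.46, 2.08], [-1.47, 1.51], [0.13, 2.56], [-1, 4.14], [0.04, 2.09], [-2.66, 2.66]. Speed limits (rad/s): [2.57, 2.57, 3.14, 3.14, 3.14, 3.14, 3.14].

## Interface

Orientations are given as a unit quaternion [w, x, y, z].
In Python, from station import sensors, cams, workorder gives the robot as it stands.
- The arm moves only by the tool move_arm, never from a script. Its argument "steps" is one flat list of numbers, 7 for each row, row after row: the shift along the tool's x, y, z in cm, then the turn, a rotation vector about the tool's x, y, z in degrees, then the finger opening in cm, from 0 to 8.81. In form: [dx, dy, dz, rx, ry, rz, gripper, dx, dy, dz, rx, ry, rz, gripper, ...]. A call has exactly 10 rows; each row is the pose to reach, as a shift and turn from the pose commanded when the call began, along the tool's axes at that moment; what a row does not reach only later rows make up. A row lasts 1/8 s, in which the tool goes at most 62.5 mm and 10.7 degrees, less where a joint would pass 70% of its speed; a pose out of reach is approached as far as the arm can. A call with a gripper value outside its range is refused whole. The fingers move at their own pace and stop on an object; "squeeze" is the grip in N (left out, the last holds). Time passes only in rows, so rows that repeat a pose let the fingers close, or fill a call up. It gives the time, the measured TCP pose, the force, the opening and the grip force at its end, in the units of the state.
- sensors.state(): the state, without advancing time (a new reading comes with each control period).
- cams.read_camera(name): name is "side" or "top"; returns the picture (480x640x3 uint8, red, green, blue); there is no depth.
- cams.camera_params(name): a dict with "mtx" (3x3 intrinsics, pixels), "k1" (the pictures are not rectified: a ray, as slopes to the right and down, at radius r is drawn at 1 + k1 r^2 times it, then the intrinsics apply), "T" (4x4, takes a point from camera to world coordinates). Camera axes: x right, y up, looking along -z (the intrinsics and any distortion apply to the point x, -y, -z); pixel columns grow to the right and rows downward; lengths in m; the calibration is good to about 2 mm. A picture is of the moment at which its call begins. camera_params takes no time and is no camera call.
- workorder.close_job(): hands the job in; it is judged then, once.
The state is a dict: "time": time; "joint_pos": joint angles; "joint_velocities": joint speeds; "joint_efforts": joint torques, N m; "tcp_pos": TCP position; "tool_rot": TCP orientation; "ft_force": force on the tool from outside, world axes, zero at the start; "torque": the same for the moment, N m; "opening": finger opening in m; "gripper_force": force on a finger pad.
Only numpy, scipy, OpenCV 4.12 (cv2) and the standard library are available. Lean on these libraries where they do the work, as an engineer would, in place of code of your own. Each camera call takes 0.05 s, during which the arm holds its last target. There are 200 camera calls.

## Working session

There is one attempt and no reset: what is moved stays moved. The work goes in short steps, Python scripts to look and compute and a tool call to move; the robot and the scene stay as the last step left them, time stands still between calls to the robot, and variables do not carry over. Pictures are saved under pics/ and viewed, at most 10 in all, crops included, and the job is handed in when it is done.

Besides the shell and the picture viewer there is one more tool, called as name(argument=value, ...) on one line, values as JSON. move_arm: Moves the arm, as the interface text tells. Its arguments: {"type":"object","properties":{"steps":{"type":"array","items":{"type":"number"}},"squeeze":{"type":"number"}},"required":["steps"]}

```bash
mkdir -p pics
cat > h.py <<'E'
import numpy as np, cv2
from station import sensors, cams, workorder
def P(n):
    p=cams.camera_params(n); return np.array(p["mtx"]),p["k1"],np.array(p["T"])
def ray(n,u,v):
    K,k1,T=P(n)
    q=cv2.undistortPoints(np.array([[[u,v]]],float),K,np.array([k1,0,0,0.]))[0,0]
    d=T[:3,:3]@np.array([q[0],-q[1],-1.]); return T[:3,3],d
def onz(n,u,v,z):
    o,d=ray(n,u,v); return o+d*(z-o[2])/d[2]
def proj(n,X):
    K,k1,T=P(n); c=(np.array(X)-T[:3,3])@T[:3,:3]
    x,y=c[0]/-c[2],-c[1]/-c[2]; s=1+k1*(x*x+y*y)
    return K[0,0]*x*s+K[0,2],K[1,1]*y*s+K[1,2]
def tri(a,b):
    (o1,d1),(o2,d2)=a,b
    d1=d1/np.linalg.norm(d1);d2=d2/np.linalg.norm(d2)
    A=np.stack([d1,-d2],1);s=np.linalg.lstsq(A,o2-o1,rcond=None)[0]
    p,q=o1+d1*s[0],o2+d2*s[1];return (p+q)/2,np.linalg.norm(p-q)
def snap(n,f):
    im=cams.read_camera(n);cv2.imwrite('pics/'+f,im[:,:,::-1]);return im
E
python3 - <<'E'
from h import *
snap('top','t0.png');snap('side','s0.png')
s=sensors.state();print({k:np.round(v,3) for k,v in s.items()})
for n in('top','side'):print(P(n))
E
```

```text
{'time': np.float64(0.1), 'joint_pos': array([ 1.339,  0.69 , -0.195,  1.566,  0.157,  0.902, -0.215]), 'joint_velocities': array([ 0.   , -0.   , -0.   , -0.002,  0.001,  0.   ,  0.   ]), 'joint_efforts': array([-3.0000e-03, -5.2850e+01, -1.2720e+00, -1.5384e+01, -5.3000e-02,
        2.0000e-03,  0.0000e+00]), 'tcp_pos': array([ 0.164, -0.603,  0.404]), 'tool_rot': array([-0.001,  0.991,  0.133, -0.   ]), 'ft_force': array([-0.368,  0.132, -0.506]), 'torque': array([-0.025,  0.025, -0.055]), 'gripper_force': np.float64(0.0), 'opening': np.float64(0.088)}
(array([[596.91468461,   0.        , 317.42413056],
       [  0.        , 596.91468461, 252.11240554],
       [  0.        ,   0.        ,   1.        ]]), -0.04654909145980301, array([[-0.00456978,  0.99231015, -0.1236919 ,  0.37850117],
       [-0.99995948, -0.00549392, -0.00713125, -0.04977261],
       [-0.00775596,  0.1236543 ,  0.99229505,  1.74096418],
       [ 0.        ,  0.        ,  0.        ,  1.        ]]))
(array([[462.16714605,   0.        , 321.63166967],
       [  0.        , 462.16714605, 244.69822939],
       [  0.        ,   0.        ,   1.        ]]), 0.009318296093967504, array([[-0.81642766,  0.35017429, -0.45915557, -0.00285668],
       [-0.57736154, -0.48128437,  0.65955971,  0.74041615],
       [ 0.00997646,  0.80358156,  0.59511104,  0.84565917],
       [ 0.        ,  0.        ,  0.        ,  1.        ]]))
```

View pics/t0.png

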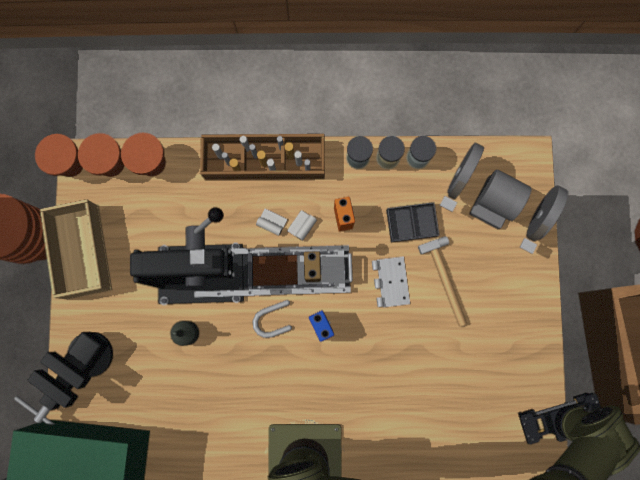

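View pics/s0.png

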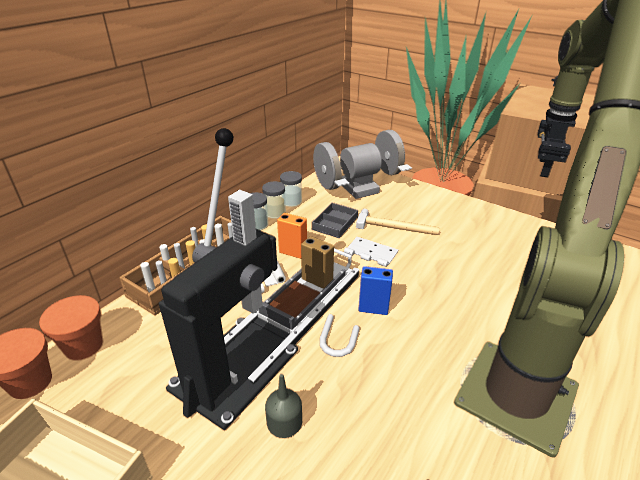

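The top view shows the press with its throat opening to the right (world -y). The bronze body stands at about (312,266), the dark bolster at (275,270) and the bow end at about (350,270). In the side view the body is at (317,260). Crops next, for sub-pixel features.

Run:
```python
from h import *
a=cv2.imread('pics/t0.png')[230:310,225:365];b=cv2.imread('pics/s0.png')[220:330,240:370]
cv2.imwrite('pics/t1.png',cv2.resize(a,None,fx=5.7,fy=5.7,interpolation=cv2.INTER_CUBIC))
cv2.imwrite('pics/s1.png',cv2.resize(b,None,fx=5.4,fy=5.4,interpolation=cv2.INTER_CUBIC))
```

```text
(no output)
```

View pics/t1.png

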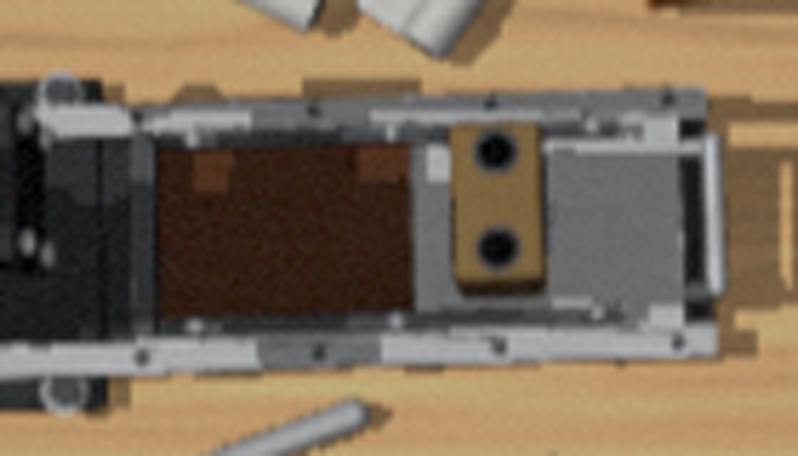

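View pics/s1.png

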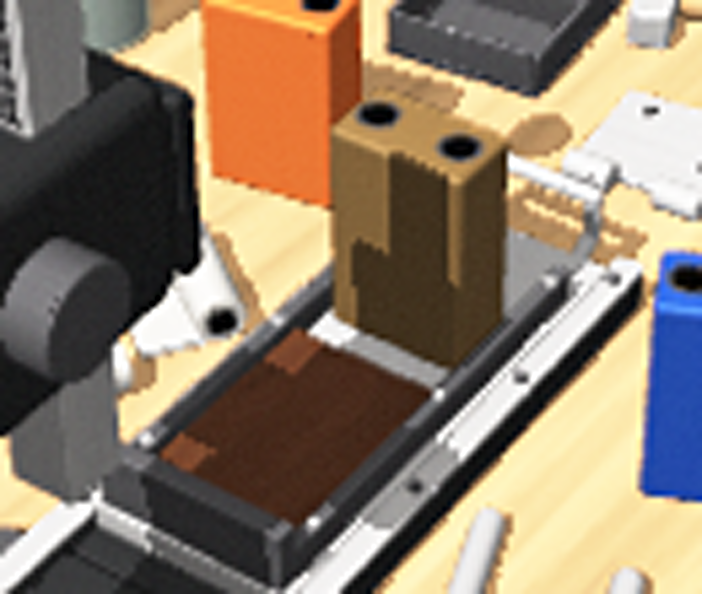

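The crops show the bolster's near edge at u≈412 in crop t1 and its far edge at 159, the bow bar at about (713,135)–(718,293), and the body's top face from about (452,126) to (543,278).

Run:
```python
from h import *
t=lambda u,v,z:onz('top',(u+.5)/5.7+224.5,(v+.5)/5.7+229.5,z)
def show(n,p):print(n,np.round(np.array(p)*1000,1))
for n,u,v,z in [('bolFarUp',159,148,.04),('bolFarLo',160,318,.04),('bolNearUp',412,146,.04),('bolNearLo',413,313,.04),
 ('bowUp',713,135,.061),('bowLo',718,293,.061),('holeA',495,151,.15),('holeB',498,247,.15),
 ('padUL',452,127,.15),('padUR',540,123,.15),('padLL',457,283,.15),('padLR',545,279,.15),
 ('railUL',315,110,.028),('bedUR',705,93,.028),('bedLR',717,353,.028),('bedUL',110,108,.028),('bedLL',0,373,.028)]:
    show(n,t(u,v,z))
s=lambda u,v:ray('side',(u+.5)/5.4+239.5,(v+.5)/5.4+219.5)
r=lambda u,v:ray('top',(u+.5)/5.7+224.5,(v+.5)/5.7+229.5)
for n,a,b in [('holeA',(495,151),(378,114)),('holeB',(498,247),(460,147))]:
    p,e=tri(r(*a),s(*b));show(n,p);print(e*1000)
for n,u,v,z in[('side bolNear lo',437,395,.04),('s bolFarLo',285,525,.04),('holeA',378,114,.15),('holeB',460,147,.15)]:
    o,d=s(u,v);show(n,o+d*(z-o[2])/d[2])
# yellow pixels of press axis by hammer etc: heading from padlock top mask
im=cv2.imread('pics/t0.png');h=cv2.cvtColor(im,cv2.COLOR_BGR2HSV)
```

```text
bolFarUp [581.6 149.1  40. ]
bolFarLo [495.8 147.9  40. ]
bolNearUp [581.9  21.5  40. ]
bolNearLo [497.7  21.   40. ]
bowUp [ 584.1 -129.1   61. ]
bowLo [ 505.4 -130.7   61. ]
holeA [566.2 -22.2 150. ]
holeB [520.8 -23.5 150. ]
padUL [577.7  -2.  150. ]
padUR [579.4 -43.5 150. ]
padLL [504.   -4.2 150. ]
padLR [505.6 -45.4 150. ]
railUL [602.   71.3  28. ]
bedUR [ 609.6 -126.8   28. ]
bedLR [ 477.6 -131.5   28. ]
bedUL [603.7 175.7  28. ]
bedLL [469.2 229.9  28. ]
holeA [565.7 -22.3 153.8]
0.1441871078379554
holeB [520.1 -23.8 153.6]
0.9875994750265158
side bolNear lo [501.3  18.5  40. ]
s bolFarLo [506.8 128.2  40. ]
holeA [568.7 -26.5 150. ]
holeB [522.3 -27.9 150. ]
```

move_arm(steps=[4.6,-3.8,0,0,0,-7.6,8.8,9.2,-7.6,0,0,0,-15.2,8.8,13.8,-11.4,0,0,0,-22.8,8.8,18.4,-15.2,0,0,0,-30.4,8.8,23,-19,0,0,0,-38,8.8,27.6,-22.8,0,0,0,-45.6,8.8,32.2,-26.6,0,0,0,-53.2,8.8,36.8,-30.4,0,0,0,-60.8,8.8,41.4,-34.2,0,0,0,-68.4,8.8,46,-38,0,0,0,-76,8.8])

```text
time: 1.35
tcp_pos: [0.509, -0.114, 0.4045]
tool_rot: [0.0, 0.698, 0.716, -0.0]
ft_force: [0.9, -0.5, -0.0]
opening: 0.0878
gripper_force: 0.0
```

```bash
cat >> h.py <<'E'
from scipy.spatial.transform import Rotation as R
def rot(s): q=s['tool_rot'];return R.from_quat([q[1],q[2],q[3],q[0]])
def goto(p,yaw):
    "cm shift and deg turn in tool axes to TCP p, tool down with y_tool at world angle yaw deg"
    s=sensors.state();r=rot(s);y=np.array([np.cos(np.radians(yaw)),np.sin(np.radians(yaw)),0]);z=np.array([0,0,-1.])
    t=R.from_matrix(np.stack([np.cross(y,z),y,z],1))
    print('t',round(float(s['time']),2),'tcp',np.round(s['tcp_pos'],4),'F',np.round(s['ft_force'],1),'open',round(float(s['opening']),4),'g',round(float(s['gripper_force']),1),'j',np.round(s['joint_pos'],2))
    print('shift',np.round(r.inv().apply(np.array(p)-s['tcp_pos'])*100,2),'turn',np.round((r.inv()*t).as_rotvec()*180/np.pi,2))
E
python3 -c "
from h import *
goto([.542,-.024,.275],1.3)"
```

```text
t 1.35 tcp [ 0.509  -0.114   0.4045] F [ 0.9 -0.5 -0. ] open 0.0878 g 0.0 j [ 0.46  0.59 -0.53  1.86  0.41  0.79 -0.26]
shift [ 8.92  3.53 12.95] turn [-0.02  0.02  0.17]
```

move_arm(steps=[4.5,1.8,2,0,0,0.2,8.8,8.9,3.6,4,0,0,0.2,8.8,8.9,3.6,6,0,0,0.2,8.8,8.9,3.6,7,0,0,0.2,8.8,8.9,3.6,8,0,0,0.2,8.8,8.9,3.6,9,0,0,0.2,8.8,8.9,3.6,10,0,0,0.2,8.8,8.9,3.6,11.5,0,0,0.2,8.8,8.9,3.6,13.2,0,0,0.2,8.8,8.9,3.6,13.4,0,0,0.2,8.8])

```text
time: 2.6
tcp_pos: [0.5418, -0.0259, 0.2694]
tool_rot: [-0.001, 0.701, 0.713, -0.001]
ft_force: [1.0, 0.1, 0.8]
opening: 0.0879
gripper_force: 0.0
```

Run:
```python
from h import *
goto([.542,-.024,.270],1.3)
a=cams.read_camera('top')[225:305,260:370];b=cams.read_camera('side')[200:320,260:390]
a=cv2.resize(a,None,fx=3.6,fy=3.6,interpolation=2);b=cv2.resize(b,(396,366))
c=np.zeros((400,800,3),np.uint8);c[:288,:396]=a;c[:366,400:796]=b;cv2.imwrite('pics/c2.png',c[:,:,::-1])
```

```text
t 2.6 tcp [ 0.5418 -0.0259  0.2694] F [1.  0.1 0.8] open 0.0879 g 0.0 j [ 0.18  0.81 -0.37  1.92  0.56  0.52 -0.56]
shift [ 0.19  0.02 -0.06] turn [-0.14  0.02 -0.26]
```

View pics/c2.png

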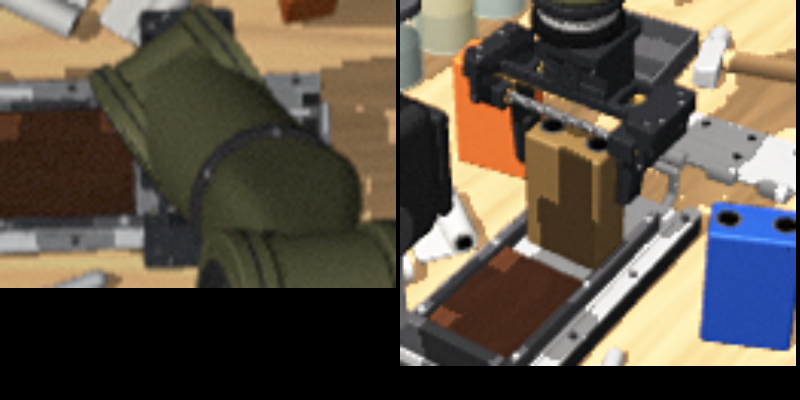

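The side crop shows the fingers straddling the bronze body (about (570,190)) near its top. I'll close lightly.

move_arm(squeeze=8, steps=[0,0,0,0,0,0,7.9,0,0,0,0,0,0,7.7,0,0,0,0,0,0,7.5,0,0,0,0,0,0,7.2,0,0,0,0,0,0,7.0,0,0,0,0,0,0,7.0,0,0,0,0,0,0,7.0,0,0,0,0,0,0,7.0,0,0,0,0,0,0,7.0,0,0,0,0,0,0,7.0])

```text
time: 3.95
tcp_pos: [0.5426, -0.0258, 0.2712]
tool_rot: [0.0, 0.701, 0.713, 0.0]
ft_force: [1.3, -0.1, 5.9]
opening: 0.0759
gripper_force: 8.0
```

```bash
python3 -c "
from h import *
goto([.541,-.003,.270],1.3)"
```

```text
t 3.95 tcp [ 0.5426 -0.0258  0.2712] F [ 1.3 -0.1  5.9] open 0.0759 g 8.0 j [ 0.18  0.81 -0.37  1.92  0.56  0.52 -0.56]
shift [ 2.28 -0.12  0.12] turn [ 0.07  0.01 -0.27]
```

move_arm(steps=[0.4,0,0,0,0,0,7,0.8,0,0,0,0,0,7,1.2,0,0,0,0,0,7,1.5,0,0,0,0,0,7,1.7,0,0,0,0,0,7,1.85,0,0,0,0,0,7,2.0,0,0,0,0,0,7,2.1,0,0,0,0,0,7,2.15,0,0,0,0,0,7,2.15,0,0,0,0,0,7])

```text
time: 5.2
tcp_pos: [0.5422, -0.0048, 0.271]
tool_rot: [0.001, 0.701, 0.713, -0.0]
ft_force: [0.6, -2.0, 5.7]
opening: 0.0761
gripper_force: 8.0
```

```bash
python3 -c "
from h import *
goto([.541,-.003,.270],1.3);print(sensors.state()['torque'])"
```

```text
t 5.2 tcp [ 0.5422 -0.0048  0.271 ] F [ 0.6 -2.   5.7] open 0.0761 g 8.0 j [ 0.14  0.8  -0.37  1.92  0.55  0.52 -0.59]
shift [ 0.18 -0.12  0.1 ] turn [ 0.05  0.06 -0.28]
[-0.64549777 -0.29601234  0.13208993]
```

move_arm(steps=[0.04,0,0,0,0,0,7,0.08,0,0,0,0,0,7,0.12,0,0,0,0,0,7,0.16,0,0,0,0,0,7,0.2,0,0,0,0,0,7,0.24,0,0,0,0,0,7,0.28,0,0,0,0,0,7,0.32,0,0,0,0,0,7,0.36,0,0,0,0,0,7,0.4,0,0,0,0,0,7])

```text
time: 6.45
tcp_pos: [0.542, -0.0003, 0.2707]
tool_rot: [0.0, 0.701, 0.713, 0.0]
ft_force: [3.7, -2.0, 2.4]
opening: 0.0759
gripper_force: 8.0
```

```bash
python3 -c "
from h import *
goto([.541,-.003,.270],1.3);print(sensors.state()['torque'])
im=snap('side','s3.png')[220:330,240:370]
cv2.imwrite('pics/s3c.png',cv2.resize(im,None,fx=5.4,fy=5.4,interpolation=2)[:,:,::-1])"
```

```text
t 6.45 tcp [ 5.420e-01 -3.000e-04  2.707e-01] F [ 3.7 -2.   2.4] open 0.0759 g 8.0 j [ 0.13  0.8  -0.37  1.92  0.55  0.51 -0.6 ]
shift [-0.27 -0.11  0.07] turn [ 0.03 -0.   -0.27]
[-0.5707069  -0.84692071  0.0677973 ]
```

View pics/s3c.png

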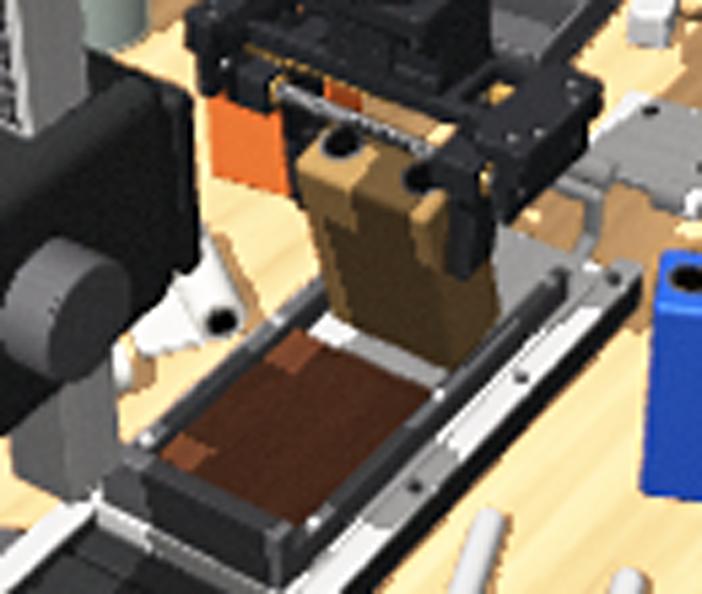

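The body tilted about its heel instead of sliding, because the pads let it pivot and the push was too high. The foot is still at about (460,365), as before. I'll set it upright again, release it, and push low instead.

move_arm(steps=[-0.3,0,0,0,0,0,7,-0.6,0,0,0,0,0,7,-0.9,0,0,0,0,0,7,-1.2,0,0,0,0,0,7,-1.5,0,0,0,0,0,7,-1.8,0,0,0,0,0,7,-2.1,0,0,0,0,0,7,-2.35,0,0,0,0,0,7,-2.55,0,0,0,0,0,7,-2.55,0,0,0,0,0,7])

```text
time: 7.75
tcp_pos: [0.542, -0.0264, 0.2704]
tool_rot: [-0.0, 0.701, 0.713, -0.001]
ft_force: [-0.5, 0.5, -7.0]
opening: 0.0762
gripper_force: 8.0
```

move_arm(steps=[0,0,0,0,0,0,7.8,0,0,0,0,0,0,8.1,0,0,0,0,0,0,8.8,0,0,0,0,0,0,8.8,0,0,-1,0,0,0,8.8,0,0,-3,0,0,0,8.8,0,0,-5,0,0,0,8.8,0,0,-7,0,0,0,8.8,-3,0,-7,0,0,0,8.8,-6,0,-7,0,0,0,4])

```text
time: 9.0
tcp_pos: [0.5435, -0.0862, 0.3419]
tool_rot: [0.001, 0.7, 0.714, 0.0]
ft_force: [-0.3, -0.8, -0.2]
opening: 0.0801
gripper_force: 0.0
```

Run:
```python
from h import *
goto([.541,-.1,.34],1.3)
im=snap('side','s4.png');t=snap('top','t4.png')
a=cv2.resize(t[230:310,225:365],None,fx=5.7,fy=5.7,interpolation=2)[:,:,::-1][:, :, :]
b=cv2.resize(im[230:300,290:350],(300,350),interpolation=2)[:,:,::-1]
c=np.zeros((456+120,798,3),np.uint8);c[:456]=a[:456,:798];
c=np.zeros((456,798,3),np.uint8);c[:,:498]=a[:456,200:698];c[:350,498:]=b
cv2.imwrite('pics/c4.png',c)
```

```text
t 9.0 tcp [ 0.5435 -0.0862  0.3419] F [-0.3 -0.8 -0.2] open 0.0801 g 0.0 j [ 0.35  0.71 -0.47  1.85  0.48  0.7  -0.38]
shift [-1.37 -0.28  0.18] turn [ 0.08  0.01 -0.21]
```

View pics/c4.png

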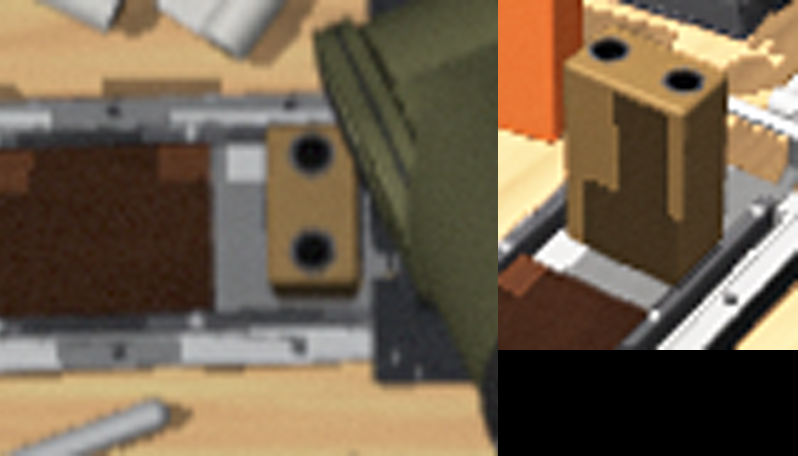

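The body is upright again, but the release dragged it back about 7 mm (hole A now at t1-crop u≈511). Its front is now at about y = -52 mm. Next comes the low push with the tool tilted 30°.

move_arm(steps=[-3,-0.1,0,0,8,0,0,-6,-0.2,0,0,16,0,0,-8,-0.2,0,0,24,0,0,-8.5,-0.2,2,0,30,0,0,-8,-0.2,5,0,30,0,0,-7.5,-0.2,8,0,30,0,0,-7.2,-0.2,11,0,30,0,0,-7,-0.2,13.5,0,30,0,0,-7,-0.2,15,0,30,0,0,-7,-0.2,15.5,0,30,0,0])

```text
time: 10.35
tcp_pos: [0.5428, -0.1555, 0.1854]
tool_rot: [-0.185, 0.677, 0.689, 0.181]
ft_force: [-0.3, 0.3, -0.5]
opening: 0.0006
gripper_force: 0.0
```

```bash
cat >> h.py <<'E'
def tip():
    s=sensors.state();r=rot(s);p=np.array(s['tcp_pos'])
    print('t',round(float(s['time']),2),'tcp',np.round(p,4),'tip',np.round(p+r.apply([0,0,.166]),4),'lead',np.round(p+r.apply([.009,0,.166]),4),'F',np.round(s['ft_force'],1),'axes x,y,z\n',np.round(r.as_matrix().T,3))
    return s
E
python3 - <<'E'
from h import *
tip()
t=lambda u,v,z:onz('top',(u+.5)/5.7+224.5,(v+.5)/5.7+229.5,z)
for u,v in[(511,153),(513,249),(467,127),(470,283)]:print(t(u,v,.15))
E
```

```text
t 10.35 tcp [ 0.5428 -0.1555  0.1854] tip [ 0.5412 -0.0725  0.0417] lead [ 0.541  -0.0647  0.0462] F [-0.3  0.3 -0.5] axes x,y,z
 [[-0.016  0.866  0.5  ]
 [ 1.     0.018 -0.   ]
 [-0.009  0.5   -0.866]]
[ 0.56518973 -0.0297317   0.15      ]
[ 0.51983333 -0.03049238  0.15      ]
[ 0.57764135 -0.00904022  0.15      ]
[ 0.50394845 -0.01027353  0.15      ]
```

move_arm(steps=[0.33,0,0.19,0,0,0,0,0.66,0,0.38,0,0,0,0,0.99,0,0.57,0,0,0,0,1.32,0,0.76,0,0,0,0,1.65,0,0.95,0,0,0,0,1.98,0,1.14,0,0,0,0,2.31,0,1.33,0,0,0,0,2.64,0,1.52,0,0,0,0,2.97,0,1.71,0,0,0,0,3.2,0,1.85,0,0,0,0])

```text
time: 11.6
tcp_pos: [0.5428, -0.1206, 0.1863]
tool_rot: [-0.182, 0.678, 0.689, 0.181]
ft_force: [-0.6, -6.8, 4.7]
opening: 0.0007
gripper_force: 3.3
```

Run:
```python
from h import *
tip()
a=cams.read_camera('side');cv2.imwrite('pics/s5.png',cv2.resize(a[210:320,250:380],None,fx=4,fy=4,interpolation=2)[:,:,::-1])
```

```text
t 11.6 tcp [ 0.5428 -0.1206  0.1863] tip [ 0.5418 -0.038   0.0423] lead [ 0.5417 -0.0302  0.0468] F [-0.6 -6.8  4.7] axes x,y,z
 [[-0.015  0.868  0.497]
 [ 1.     0.015  0.002]
 [-0.006  0.497 -0.868]]
```

View pics/s5.png

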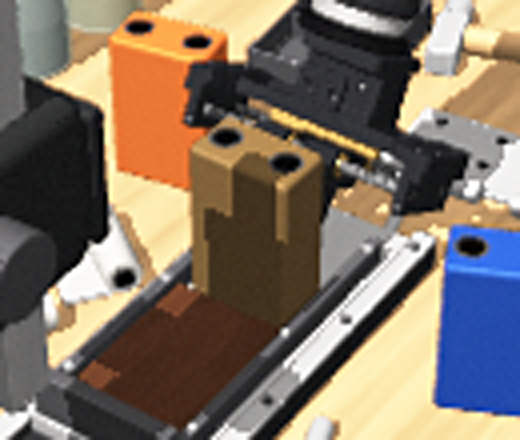

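The body is sliding upright and its foot is close to the bolster edge. I'll keep going slowly until it butts.

move_arm(steps=[0.1,0,0.06,0,0,0,0,0.2,0,0.12,0,0,0,0,0.28,0,0.16,0,0,0,0,0.36,0,0.21,0,0,0,0,0.44,0,0.25,0,0,0,0,0.5,0,0.29,0,0,0,0,0.56,0,0.32,0,0,0,0,0.6,0,0.35,0,0,0,0,0.64,0,0.37,0,0,0,0,0.64,0,0.37,0,0,0,0])

```text
time: 12.9
tcp_pos: [0.5428, -0.1144, 0.1864]
tool_rot: [-0.182, 0.678, 0.689, 0.181]
ft_force: [-0.5, -10.6, 7.3]
opening: 0.0005
gripper_force: 4.9
```

Run:
```python
from h import *
tip()
```

```text
t 12.9 tcp [ 0.5428 -0.1144  0.1864] tip [ 0.542  -0.0322  0.0422] lead [ 0.5419 -0.0243  0.0467] F [ -0.5 -10.6   7.3] axes x,y,z
 [[-0.014  0.868  0.496]
 [ 1.     0.014  0.003]
 [-0.005  0.496 -0.869]]
```

move_arm(steps=[0.05,0,0.03,0,0,0,0,0.09,0,0.05,0,0,0,0,0.13,0,0.08,0,0,0,0,0.17,0,0.1,0,0,0,0,0.17,0,0.1,0,0,0,0,0.17,0,0.1,0,0,0,0,0.17,0,0.1,0,0,0,0,0.17,0,0.1,0,0,0,0,0.17,0,0.1,0,0,0,0,0.17,0,0.1,0,0,0,0])

```text
time: 14.15
tcp_pos: [0.5427, -0.113, 0.1864]
tool_rot: [-0.181, 0.679, 0.688, 0.181]
ft_force: [-1.0, -12.2, 8.5]
opening: 0.0005
gripper_force: 5.9
```

Run:
```python
from h import *
tip();im=snap('top','t6.png')
cv2.imwrite('pics/t6c.png',cv2.resize(im[230:310,225:365],None,fx=5.7,fy=5.7,interpolation=2)[:,:,::-1])
```

```text
t 14.15 tcp [ 0.5427 -0.113   0.1864] tip [ 0.542  -0.0309  0.0422] lead [ 0.5419 -0.0231  0.0466] F [ -1.  -12.2   8.5] axes x,y,z
 [[-0.013  0.869  0.495]
 [ 1.     0.014  0.003]
 [-0.004  0.495 -0.869]]
```

View pics/t6c.png

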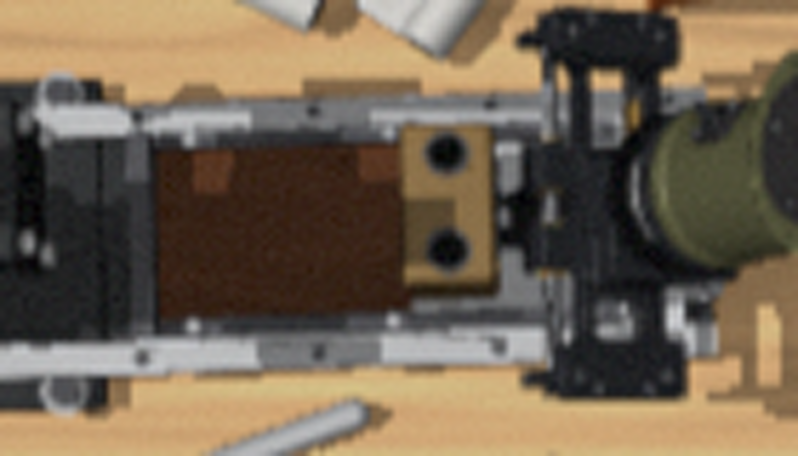

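The top view shows the foot butted against the bolster edge (body's back edge at u≈402), body still upright, carriage still out. Next I back off, regrip near the top, and tip it along an arc about the edge.

move_arm(steps=[-1.7,0,-1,0,0,0,0,0.7,0,-5.3,0,0,0,0,3.2,0,-9.7,0,0,0,0,5.9,0,-14.4,0,0,0,3,8.75,0,-12.75,0,-7.5,0,8.8,11.6,0,-11.1,0,-15,0,8.8,14.5,0,-9.5,0,-22.5,0,8.8,17.3,0,-7.8,0,-30,0,8.8,17.3,0,-7.8,0,-30,0,8.8,17.3,0,-7.8,0,-30,0,8.8])

```text
time: 15.45
tcp_pos: [0.5397, 0.0006, 0.3395]
tool_rot: [-0.0, 0.701, 0.713, -0.0]
ft_force: [0.2, -0.5, -0.5]
opening: 0.0682
gripper_force: 0.0
```

Run:
```python
from h import *
goto([.542,-.001,.272],1.3)
im=snap('side','s7.png')
cv2.imwrite('pics/s7c.png',cv2.resize(im[210:320,250:380],None,fx=4,fy=4,interpolation=2)[:,:,::-1])
```

```text
t 15.45 tcp [0.5397 0.0006 0.3395] F [ 0.2 -0.5 -0.5] open 0.0682 g 0.0 j [ 0.16  0.69 -0.41  1.88  0.43  0.66 -0.49]
shift [-0.16  0.24  6.75] turn [-0.06 -0.01 -0.28]
```

View pics/s7c.png

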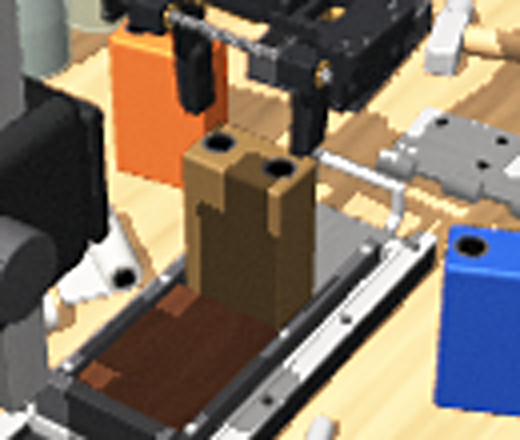

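The body stands upright at the bolster edge, with the fingers opening above it. Now descend, then grip.

move_arm(squeeze=8, steps=[-0.15,0.2,0,0,0,-0.3,8.8,-0.15,0.2,0,0,0,-0.3,8.8,-0.15,0.2,0,0,0,-0.3,8.8,-0.15,0.2,1.5,0,0,-0.3,8.8,-0.15,0.2,2.5,0,0,-0.3,8.8,-0.15,0.2,3.5,0,0,-0.3,8.8,-0.15,0.2,4.5,0,0,-0.3,8.8,-0.15,0.2,5.5,0,0,-0.3,8.8,-0.15,0.2,6.8,0,0,-0.3,8.8,-0.15,0.2,6.8,0,0,-0.3,8.8])

```text
time: 16.75
tcp_pos: [0.5414, -0.0002, 0.2706]
tool_rot: [-0.001, 0.699, 0.715, -0.001]
ft_force: [0.6, -0.7, 0.3]
opening: 0.0879
gripper_force: 0.0
```

move_arm(squeeze=8, steps=[0,0,0,0,0,0,7.9,0,0,0,0,0,0,7.7,0,0,0,0,0,0,7.5,0,0,0,0,0,0,7.2,0,0,0,0,0,0,7.0,0,0,0,0,0,0,7.0,0,0,0,0,0,0,7.0,0,0,0,0,0,0,7.0,0,0,0,0,0,0,7.0,0,0,0,0,0,0,7.0])

```text
time: 18.0
tcp_pos: [0.5421, -0.0001, 0.2721]
tool_rot: [0.0, 0.699, 0.715, 0.0]
ft_force: [-0.3, 0.2, 5.2]
opening: 0.076
gripper_force: 8.0
```

Run:
```python
from h import *
goto([.542,-.001,.272],1.3)
```

```text
t 18.0 tcp [ 5.421e-01 -1.000e-04  2.721e-01] F [-0.3  0.2  5.2] open 0.076 g 8.0 j [ 0.11  0.8  -0.33  1.92  0.51  0.5  -0.55]
shift [-0.09 -0.01  0.01] turn [0.05 0.   0.03]
```

move_arm(squeeze=8, steps=[0.53,0,-0.13,0,0,0,7,1.06,0,-0.23,0,0,0,7,1.6,0,-0.29,0,0,0,7,2.15,0,-0.31,0,0,0,7,2.7,0,-0.3,0,0,0,7,3.24,0,-0.25,0,0,0,7,3.78,0,-0.15,0,0,0,7,4.3,0,-0.03,0,0,0,7,4.83,0,0.14,0,0,0,7,5.34,0,0.34,0,0,0,7])

```text
time: 19.25
tcp_pos: [0.5402, 0.0536, 0.268]
tool_rot: [-0.0, 0.699, 0.715, -0.0]
ft_force: [0.6, -2.1, -2.8]
opening: 0.0755
gripper_force: 8.0
```

```bash
cat >> h.py <<'E'
def bronze():
    "corner pixels of largest bronze-ish blob, side view"
    im=cams.read_camera('side');h=cv2.cvtColor(im,cv2.COLOR_RGB2HSV)
    h0=cv2.cvtColor(cv2.imread('pics/s0.png'),cv2.COLOR_BGR2HSV)[235:275,305:330].reshape(-1,3)
    m=((h[...,0]>=16)&(h[...,0]<=24)&(h[...,1]>110)&(h[...,2]>40)&(h[...,2]<175)).astype(np.uint8)
    m[:,:200]=0;m[:,370:]=0;m[:200]=0;m[330:]=0
    n,l,st,c=cv2.connectedComponentsWithStats(m);i=1+np.argmax(st[1:,4])
    cn=cv2.findContours((l==i).astype(np.uint8),0,1)[0][0]
    print('ref',np.percentile(h0,[5,95],axis=0).astype(int).tolist(),st[i],cv2.approxPolyDP(cn,4,True)[:,0].tolist())
E
python3 - <<'E'
from h import *
goto([.542,-.001,.272],1.3);bronze()
E
```

```text
t 19.25 tcp [0.5402 0.0536 0.268 ] F [ 0.6 -2.1 -2.8] open 0.0755 g 8.0 j [ 0.01  0.8  -0.32  1.92  0.49  0.49 -0.64]
shift [-5.46  0.05 -0.4 ] turn [-0.06  0.01  0.04]
ref [[15, 72, 59], [24, 145, 212]] [281 255  47  37 539] [[288, 255], [294, 262], [281, 267], [284, 272], [321, 290], [326, 277], [322, 274], [315, 286], [311, 284], [309, 269], [304, 274], [299, 270], [306, 262]]
```

```bash
cat >> h.py <<'E'
def corners(phi,E=(.0215,.040),xc=.541,sh=0.):
    c,s=np.cos(np.radians(phi)),np.sin(np.radians(phi))
    for n,(a,b) in dict(heel=(0,-.01),footfront=(-.044,-.01),topback=(0,.11),topfront=(-.044,.11)).items():
        y,z=E[0]+sh+a*c+b*s,E[1]+b*c-a*s
        print(n,[tuple(np.round(proj('side',[x,y,z])).astype(int).tolist()) for x in(xc-.038,xc+.038)])
E
python3 - <<'E'
from h import *
for p in(0,25,40):print(p);corners(p)
E
```

```text
0
heel [(319, 296), (296, 285)]
footfront [(329, 287), (306, 276)]
topback [(320, 259), (295, 248)]
topfront [(330, 251), (305, 240)]
25
heel [(320, 295), (297, 283)]
footfront [(329, 281), (306, 270)]
topback [(308, 273), (283, 261)]
topfront [(318, 258), (293, 247)]
40
heel [(321, 294), (297, 283)]
footfront [(328, 279), (305, 268)]
topback [(302, 283), (277, 271)]
topfront [(311, 267), (286, 255)]
```

move_arm(steps=[0.49,0,0.24,0,0,0,7,0.96,0,0.51,0,0,0,7,1.53,0,0.89,0,0,0,7,2.05,0,1.32,0,0,0,7,2.54,0,1.79,0,0,0,7,2.99,0,2.31,0,0,0,7,3.46,0,2.98,0,0,0,7,3.86,0,3.69,0,0,0,7,4.19,0,4.44,0,0,0,7,4.36,0,4.9,0,0,0,7])

```text
time: 20.55
tcp_pos: [0.5397, 0.0975, 0.2187]
tool_rot: [-0.0, 0.699, 0.715, 0.0]
ft_force: [-0.3, 1.2, -2.1]
opening: 0.0758
gripper_force: 8.0
```

Run:
```python
from h import *
goto([.542,-.001,.272],1.3);bronze();corners(90);corners(70)
```

```text
t 20.55 tcp [0.5397 0.0975 0.2187] F [-0.3  1.2 -2.1] open 0.0758 g 8.0 j [-0.12  0.89 -0.25  1.92  0.52  0.39 -0.74]
shift [-9.85 -0.   -5.34] turn [ 0.02 -0.05  0.07]
ref [[15, 72, 59], [24, 145, 212]] [272 281  28  30 390] [[272, 291], [280, 297], [272, 299], [297, 309], [299, 296], [279, 281]]
heel [(322, 291), (298, 280)]
footfront [(322, 278), (298, 267)]
topback [(293, 318), (269, 305)]
topfront [(292, 305), (268, 292)]
heel [(321, 292), (298, 281)]
footfront [(325, 277), (301, 266)]
topback [(294, 305), (270, 293)]
topfront [(298, 289), (273, 276)]
```

Forces stay small. I'll release, go up and back, and check.

move_arm(steps=[0,0,0,0,0,0,7.8,0,0,0,0,0,0,8.1,0,0,0,0,0,0,8.8,0,0,0,0,0,0,8.8,0,0,-1,0,0,0,8.8,0,0,-4,0,0,0,8.8,-3,0,-8,0,0,0,8.8,-9,0,-9,0,0,0,6,-15,0,-9,0,0,0,2,-20,0,-9,0,0,0,0])

```text
time: 21.85
tcp_pos: [0.544, -0.1058, 0.3103]
tool_rot: [0.001, 0.699, 0.715, -0.0]
ft_force: [0.8, 1.0, -0.6]
opening: 0.0601
gripper_force: 0.0
```

Run:
```python
from h import *
goto([.542,-.035,.225],1.3);bronze();corners(90)
im=snap('top','t8.png');h=cv2.cvtColor(im,cv2.COLOR_RGB2HSV)
sub=h[266:274,225:330]
for x in range(0,105,3):print(225+x,np.median(sub[:,x:x+3],axis=(0,1)).astype(int).tolist(),end=' ')
```

```text
t 21.85 tcp [ 0.544  -0.1058  0.3103] F [ 0.8  1.  -0.6] open 0.0601 g 0.0 j [ 0.35  0.75 -0.41  1.86  0.49  0.62 -0.34]
shift [ 7.1  -0.05  8.52] turn [ 0.05  0.07 -0.05]
ref [[15, 72, 59], [24, 145, 212]] [ 271  268   52   47 1047] [[303, 268], [287, 280], [302, 283], [298, 294], [283, 292], [281, 281], [271, 291], [279, 299], [277, 304], [272, 300], [295, 314], [321, 288], [321, 276]]
heel [(322, 291), (298, 280)]
footfront [(322, 278), (298, 267)]
topback [(293, 318), (269, 305)]
topfront [(292, 305), (268, 292)]
225 [105, 14, 38] 228 [100, 26, 26] 231 [90, 22, 30] 234 [105, 16, 35] 237 [97, 17, 33] 240 [76, 20, 33] 243 [102, 15, 34] 246 [116, 17, 41] 249 [120, 15, 52] 252 [10, 142, 51] 255 [11, 157, 54] 258 [15, 140, 54] 261 [18, 119, 86] 264 [101, 25, 55] 267 [113, 14, 54] 270 [110, 17, 54] 273 [111, 16, 53] 276 [111, 14, 53] 279 [108, 15, 54] 282 [17, 114, 87] 285 [18, 74, 92] 288 [18, 116, 88] 291 [18, 118, 88] 294 [18, 118, 87] 297 [18, 117, 88] 300 [18, 120, 73] 303 [115, 6, 119] 306 [112, 5, 118] 309 [105, 3, 118] 312 [110, 6, 119] 315 [110, 4, 118] 318 [115, 4, 117] 321 [120, 4, 124] 324 [107, 4, 141] 327 [110, 3, 141]
```

Run:
```python
from h import *
im=cv2.imread('pics/t8.png');h=cv2.cvtColor(im,cv2.COLOR_BGR2HSV)
m=((h[...,0]>=16)&(h[...,0]<=24)&(h[...,1]>90)&(h[...,2]>60)&(h[...,2]<200))
m[:250]=0;m[290:]=0;m[:,:250]=0;m[:,320:]=0
for r in range(252,290,3):
    x=np.where(m[r])[0]
    if len(x):print(r,x.min(),x.max())
for u in(258.5,259.5,302.5):print(u,np.round(onz('top',u,270,.084)*1000,1))
for v in(255,283):print(v,np.round(onz('top',290,v,.084)*1000,1))
```

```text
255 274 300
258 260 301
261 260 301
264 260 301
267 260 300
270 260 301
273 260 301
276 260 301
279 260 301
282 260 270
258.5 [535.7 126.8  84. ]
259.5 [535.6 124.   84. ]
302.5 [535.   4.  84.]
255 [577.3  38.9  84. ]
283 [498.9  38.8  84. ]
```

Flat on its back: the body spans about y = 5 to 125 mm, so about 23 mm remains to the fence. I'll push on the foot end with closed fingers.

move_arm(steps=[4,-0.3,1,0,0,0,0,7.5,-0.5,2,0,0,0,0,7.5,-0.5,3,0,0,0,0,7.5,-0.5,4,0,0,0,0,7.5,-0.5,5.5,0,0,0,0,7.5,-0.5,7,0,0,0,0,7.5,-0.5,8.2,0,0,0,0,7.5,-0.5,9.2,0,0,0,0,8,-0.5,9.2,0,0,0,0,8.2,-0.5,9.2,0,0,0,0])

```text
time: 23.2
tcp_pos: [0.5375, -0.0206, 0.2175]
tool_rot: [0.0, 0.699, 0.716, 0.0]
ft_force: [-0.8, 0.4, 0.3]
opening: 0.0005
gripper_force: 0.0
```

Run:
```python
from h import *
goto([.5385,.018,.218],1.3);tip()
```

```text
t 23.2 tcp [ 0.5375 -0.0206  0.2175] F [-0.8  0.4  0.3] open 0.0005 g 0.0 j [ 0.11  0.88 -0.26  1.95  0.57  0.37 -0.58]
shift [ 3.85  0.19 -0.04] turn [ 0.04 -0.03  0.08]
t 23.2 tcp [ 0.5375 -0.0206  0.2175] tip [ 0.5376 -0.0205  0.0515] lead [ 0.5374 -0.0115  0.0516] F [-0.8  0.4  0.3] axes x,y,z
 [[-0.024  1.     0.   ]
 [ 1.     0.024  0.001]
 [ 0.001  0.001 -1.   ]]
```

Push 3.6 cm in the first pass.

move_arm(steps=[0.5,0,0,0,0,0,0,1.0,0,0,0,0,0,0,1.5,0,0,0,0,0,0,1.9,0,0,0,0,0,0,2.3,0,0,0,0,0,0,2.6,0,0,0,0,0,0,2.9,0,0,0,0,0,0,3.2,0,0,0,0,0,0,3.4,0,0,0,0,0,0,3.6,0,0,0,0,0,0])

```text
time: 24.45
tcp_pos: [0.5365, 0.0125, 0.2176]
tool_rot: [0.001, 0.7, 0.714, -0.002]
ft_force: [0.0, -5.8, 2.2]
opening: 0.0006
gripper_force: 2.9
```

Run:
```python
from h import *
tip()
```

```text
t 24.45 tcp [0.5365 0.0125 0.2176] tip [0.5364 0.0118 0.0516] lead [0.5363 0.0208 0.0515] F [ 0.  -5.8  2.2] axes x,y,z
 [[-0.021  1.    -0.004]
 [ 1.     0.021 -0.001]
 [-0.    -0.004 -1.   ]]
```

move_arm(steps=[0.1,0,0,0,0,0,0,0.2,0,0,0,0,0,0,0.3,0,0,0,0,0,0,0.4,0,0,0,0,0,0,0.5,0,0,0,0,0,0,0.6,0,0,0,0,0,0,0.7,0,0,0,0,0,0,0.8,0,0,0,0,0,0,0.9,0,0,0,0,0,0,0.95,0,0,0,0,0,0])

```text
time: 25.7
tcp_pos: [0.5364, 0.0191, 0.2176]
tool_rot: [0.003, 0.701, 0.713, -0.004]
ft_force: [0.8, -11.8, 4.4]
opening: 0.0007
gripper_force: 6.0
```

Run:
```python
from h import *
tip()
```

```text
t 25.7 tcp [0.5364 0.0191 0.2176] tip [0.5363 0.0176 0.0516] lead [0.5361 0.0266 0.0515] F [  0.8 -11.8   4.4] axes x,y,z
 [[-0.018  1.    -0.009]
 [ 1.     0.018 -0.001]
 [-0.001 -0.009 -1.   ]]
```

move_arm(steps=[0.05,0,0,0,0,0,0,0.1,0,0,0,0,0,0,0.15,0,0,0,0,0,0,0.2,0,0,0,0,0,0,0.25,0,0,0,0,0,0,0.3,0,0,0,0,0,0,0.3,0,0,0,0,0,0,0.3,0,0,0,0,0,0,0.3,0,0,0,0,0,0,0.3,0,0,0,0,0,0])

```text
time: 26.95
tcp_pos: [0.5363, 0.0221, 0.2176]
tool_rot: [0.003, 0.701, 0.713, -0.004]
ft_force: [1.2, -12.0, 3.3]
opening: 0.0006
gripper_force: 5.9
```

Run:
```python
from h import *
tip()
im=snap('top','t9.png');h=cv2.cvtColor(im,cv2.COLOR_RGB2HSV)
for r in (260,268,276):
  print(r,[(x,)+tuple(h[r,x].tolist()) for x in range(244,264)])
```

```text
t 26.95 tcp [0.5363 0.0221 0.2176] tip [0.5361 0.0206 0.0516] lead [0.536  0.0296 0.0515] F [  1.2 -12.    3.3] axes x,y,z
 [[-0.018  1.    -0.009]
 [ 1.     0.018 -0.001]
 [-0.001 -0.009 -1.   ]]
260 [(244, 90, 20, 50), (245, 100, 13, 60), (246, 105, 10, 102), (247, 135, 11, 89), (248, 120, 6, 80), (249, 15, 29, 71), (250, 17, 124, 117), (251, 17, 120, 87), (252, 18, 116, 86), (253, 17, 130, 92), (254, 19, 130, 100), (255, 18, 123, 83), (256, 18, 132, 81), (257, 17, 115, 84), (258, 18, 126, 81), (259, 18, 105, 80), (260, 18, 93, 71), (261, 16, 56, 59), (262, 11, 32, 64), (263, 12, 24, 53)]
268 [(244, 120, 23, 34), (245, 60, 8, 34), (246, 100, 16, 47), (247, 102, 25, 52), (248, 0, 5, 51), (249, 170, 15, 52), (250, 16, 117, 74), (251, 17, 135, 85), (252, 18, 120, 87), (253, 18, 118, 84), (254, 17, 114, 78), (255, 12, 25, 51), (256, 100, 15, 52), (257, 105, 9, 55), (258, 100, 14, 56), (259, 105, 10, 49), (260, 105, 10, 51), (261, 100, 15, 51), (262, 120, 5, 50), (263, 120, 20, 51)]
276 [(244, 90, 15, 33), (245, 120, 8, 33), (246, 0, 0, 38), (247, 120, 10, 52), (248, 113, 19, 53), (249, 150, 10, 51), (250, 18, 128, 72), (251, 18, 117, 85), (252, 19, 126, 81), (253, 17, 107, 86), (254, 16, 121, 84), (255, 18, 116, 86), (256, 20, 129, 79), (257, 19, 111, 85), (258, 20, 89, 66), (259, 6, 24, 54), (260, 165, 10, 52), (261, 150, 5, 51), (262, 135, 20, 51), (263, 143, 21, 48)]
```

The force held at 12 N (the carriage's drag) while everything moved 3 mm together, so the body is seated on the fence. Now to the bow.

move_arm(steps=[-1.5,0,0,0,0,0,0,-3.5,0.1,-3,0,0,0,0,-8,0.2,-5,0,0,0,0,-13.5,0.3,-5,0,0,0,0,-18.5,0.35,-5,0,0,0,0,-18.5,0.35,-5,0,0,0,0,-18.5,0.35,-3.5,0,0,0,0,-18.5,0.35,-1.5,0,0,0,0,-18.5,0.35,0,0,0,0,0,-18.5,0.35,0.4,0,0,0,0])

```text
time: 28.25
tcp_pos: [0.5437, -0.1561, 0.2119]
tool_rot: [-0.001, 0.698, 0.716, -0.0]
ft_force: [0.6, -0.2, 0.8]
opening: 0.0007
gripper_force: 0.0
```

Run:
```python
from h import *
tip()
```

```text
t 28.25 tcp [ 0.5437 -0.1561  0.2119] tip [ 0.5434 -0.156   0.0459] lead [ 0.5431 -0.147   0.046 ] F [ 0.6 -0.2  0.8] axes x,y,z
 [[-0.026  1.     0.001]
 [ 1.     0.026 -0.002]
 [-0.002  0.001 -1.   ]]
```

move_arm(steps=[0.7,0,0,0,0,0,0,1.2,0,0,0,0,0,0,1.5,0,0,0,0,0,0,1.8,0,0,0,0,0,0,2.1,0,0,0,0,0,0,2.5,0,0,0,0,0,0,3.0,0,0,0,0,0,0,3.5,0,0,0,0,0,0,4.0,0,0,0,0,0,0,4.5,0,0,0,0,0,0])

```text
time: 29.5
tcp_pos: [0.5432, -0.1182, 0.2139]
tool_rot: [0.003, 0.701, 0.713, -0.003]
ft_force: [1.0, -11.8, 1.5]
opening: 0.0007
gripper_force: 6.2
```

Run:
```python
from h import *
tip()
```

```text
t 29.5 tcp [ 0.5432 -0.1182  0.2139] tip [ 0.5433 -0.1197  0.0479] lead [ 0.5432 -0.1107  0.0479] F [  1.  -11.8   1.5] axes x,y,z
 [[-0.018  1.    -0.009]
 [ 1.     0.018  0.   ]
 [ 0.001 -0.009 -1.   ]]
```

move_arm(steps=[0.7,0,0,0,0,0,0,1.6,0,0,0,0,0,0,2.6,0,0,0,0,0,0,3.6,0,0,0,0,0,0,4.6,0,0,0,0,0,0,5.6,0,0,0,0,0,0,6.6,0,0,0,0,0,0,7.6,0,0,0,0,0,0,8.6,0,0,0,0,0,0,9.4,0,0,0,0,0,0])

```text
time: 30.75
tcp_pos: [0.5408, -0.0238, 0.2139]
tool_rot: [0.003, 0.701, 0.713, -0.004]
ft_force: [1.0, -11.9, 3.6]
opening: 0.0005
gripper_force: 6.3
```

Run:
```python
from h import *
tip()
```

```text
t 30.75 tcp [ 0.5408 -0.0238  0.2139] tip [ 0.5407 -0.0254  0.0479] lead [ 0.5405 -0.0164  0.0478] F [  1.  -11.9   3.6] axes x,y,z
 [[-0.018  1.    -0.009]
 [ 1.     0.018 -0.001]
 [-0.001 -0.009 -1.   ]]
```

Lead is at -16 mm and the stop is expected at 22 to 38 mm. Go 33 mm more, easing off.

move_arm(steps=[0.7,0,0,0,0,0,0,1.3,0,0,0,0,0,0,1.8,0,0,0,0,0,0,2.2,0,0,0,0,0,0,2.5,0,0,0,0,0,0,2.7,0,0,0,0,0,0,2.9,0,0,0,0,0,0,3.1,0,0,0,0,0,0,3.2,0,0,0,0,0,0,3.3,0,0,0,0,0,0])

```text
time: 32.0
tcp_pos: [0.54, 0.0088, 0.2138]
tool_rot: [0.003, 0.701, 0.713, -0.004]
ft_force: [0.9, -12.5, 4.7]
opening: 0.0004
gripper_force: 6.1
```

move_arm(steps=[0.1,0,0,0,0,0,0,0.2,0,0,0,0,0,0,0.3,0,0,0,0,0,0,0.4,0,0,0,0,0,0,0.5,0,0,0,0,0,0,0.55,0,0,0,0,0,0,0.6,0,0,0,0,0,0,0.6,0,0,0,0,0,0,0.6,0,0,0,0,0,0,0.6,0,0,0,0,0,0])

```text
time: 33.25
tcp_pos: [0.5398, 0.0149, 0.2138]
tool_rot: [0.003, 0.701, 0.713, -0.004]
ft_force: [0.7, -11.5, 5.8]
opening: 0.0002
gripper_force: 5.9
```

move_arm(steps=[0.1,0,0,0,0,0,0,0.2,0,0,0,0,0,0,0.3,0,0,0,0,0,0,0.4,0,0,0,0,0,0,0.5,0,0,0,0,0,0,0.55,0,0,0,0,0,0,0.6,0,0,0,0,0,0,0.6,0,0,0,0,0,0,0.6,0,0,0,0,0,0,0.6,0,0,0,0,0,0])

```text
time: 34.5
tcp_pos: [0.5397, 0.0203, 0.2138]
tool_rot: [0.003, 0.701, 0.713, -0.004]
ft_force: [1.9, -13.0, 6.4]
opening: 0.0004
gripper_force: 6.5
```

move_arm(steps=[0.05,0,0,0,0,0,0,0.1,0,0,0,0,0,0,0.15,0,0,0,0,0,0,0.2,0,0,0,0,0,0,0.25,0,0,0,0,0,0,0.3,0,0,0,0,0,0,0.3,0,0,0,0,0,0,0.3,0,0,0,0,0,0,0.3,0,0,0,0,0,0,0.3,0,0,0,0,0,0])

```text
time: 35.75
tcp_pos: [0.5397, 0.021, 0.2139]
tool_rot: [0.004, 0.702, 0.712, -0.006]
ft_force: [1.6, -17.9, 5.4]
opening: 0.0006
gripper_force: 8.9
```

The stop is felt: force up to 18 N with almost no motion. One more firm touch, then retreat.

move_arm(steps=[0.05,0,0,0,0,0,0,0.1,0,0,0,0,0,0,0.15,0,0,0,0,0,0,0.15,0,0,0,0,0,0,0.15,0,0,0,0,0,0,0.15,0,0,0,0,0,0,-0.5,0,0,0,0,0,0,-2,0,0,0,0,0,0,-4,0,0,0,0,0,0,-6,0,0,0,0,0,0])

```text
time: 37.0
tcp_pos: [0.5411, -0.031, 0.2134]
tool_rot: [-0.0, 0.699, 0.716, 0.001]
ft_force: [-0.1, -0.1, 0.2]
opening: 0.0006
gripper_force: 0.0
```

move_arm(steps=[-4,0,-2,0,0,0,0,-8,0,-6,0,0,0,0,-13,0,-10,0,0,0,0,-18,0,-12,0,0,0,0,-20,0,-12,0,0,0,0,-20,0,-12,0,0,0,0,-20,0,-12,0,0,0,0,-20,0,-12,0,0,0,0,-20,0,-12,0,0,0,0,-20,0,-12,0,0,0,0])

```text
time: 38.25
tcp_pos: [0.5458, -0.23, 0.3332]
tool_rot: [-0.0, 0.698, 0.716, -0.0]
ft_force: [-0.6, 0.4, 0.4]
opening: 0.0006
gripper_force: 0.0
```

Run:
```python
from h import *
tip()
im=snap('top','t10.png');h=cv2.cvtColor(im,cv2.COLOR_RGB2HSV)
m=((h[...,0]>=15)&(h[...,0]<=24)&(h[...,1]>90)&(h[...,2]>50)&(h[...,2]<200))
m[:252]=0;m[290:]=0;m[:,:180]=0;m[:,300:]=0
n,l,st,c=cv2.connectedComponentsWithStats(m.astype(np.uint8))
for i in range(1,n):
    if st[i,4]>20:print(st[i])
for r in(258,262,266,276,280):
    print(r,[tuple(h[r,x].tolist()) for x in range(236,248)])
# bow: bright bar column
g=cv2.cvtColor(im,cv2.COLOR_RGB2GRAY);print(g[262:280,280:310].mean(0).astype(int))
for u in range(288,300,2):print(u,np.round(onz('top',u,270,.061)*1000,1))
print('foot edge', [(u,round(onz('top',u,270,.084)[1]*1000,1)) for u in(240,242,244,246,248)])
```

```text
t 38.25 tcp [ 0.5458 -0.23    0.3332] tip [ 0.5458 -0.23    0.1672] lead [ 0.5456 -0.221   0.1672] F [-0.6  0.4  0.4] axes x,y,z
 [[-0.024  1.     0.   ]
 [ 1.     0.024 -0.   ]
 [-0.     0.    -1.   ]]
[233 257   3  15  31]
[205 277  30   8 188]
258 [(11, 150, 61), (10, 170, 75), (12, 163, 72), (10, 116, 68), (150, 3, 93), (100, 7, 112), (110, 6, 128), (110, 4, 177), (120, 1, 180), (100, 4, 182), (105, 3, 183), (110, 4, 183)]
262 [(22, 139, 33), (11, 154, 53), (12, 170, 51), (8, 90, 51), (135, 5, 93), (90, 2, 116), (96, 11, 116), (105, 4, 116), (120, 4, 117), (110, 7, 116), (90, 2, 114), (105, 4, 116)]
266 [(18, 152, 37), (15, 149, 48), (13, 167, 49), (2, 78, 52), (30, 6, 92), (108, 11, 117), (90, 4, 117), (100, 6, 119), (0, 0, 115), (150, 2, 118), (120, 2, 115), (105, 4, 120)]
276 [(20, 115, 40), (13, 178, 43), (9, 174, 47), (8, 130, 53), (18, 17, 74), (120, 2, 118), (120, 4, 119), (105, 9, 116), (120, 2, 116), (120, 4, 118), (105, 4, 115), (80, 6, 119)]
280 [(14, 99, 44), (18, 168, 44), (11, 158, 50), (13, 152, 52), (9, 23, 76), (105, 5, 112), (90, 2, 118), (105, 4, 114), (105, 4, 116), (45, 4, 117), (120, 2, 114), (120, 6, 118)]
[115 116 115 115 116 116 114  85  38  32  52 101 114  96  42  32  34  33
  35  34  34  34  33  33  32  33  33  34  34  34]
288 [537.4  45.7  61. ]
290 [537.4  40.1  61. ]
292 [537.4  34.4  61. ]
294 [537.3  28.8  61. ]
296 [537.3  23.1  61. ]
298 [537.3  17.4  61. ]
foot edge [(240, np.float64(178.5)), (242, np.float64(172.9)), (244, np.float64(167.4)), (246, np.float64(161.8)), (248, np.float64(156.2))]
```

Run:
```python
from h import *
b=[onz('top',u,268,.04)[1]*1000 for u in(239.5,240)];f=[onz('top',u,268,z)[1]*1000 for u,z in((235.5,.084),(236,.084),(236.5,.04))]
print(np.round(b,1),np.round(f,1))
bronze()
```

```text
[186.1 184.7] [191.2 189.8 194.7]
ref [[15, 72, 59], [24, 145, 212]] [229 311  48  19 465] [[276, 321], [257, 311], [229, 329], [276, 329]]
```

```bash
python3 -c "
from h import *
print(workorder.close_job())"
```

```text
the job is handed in; nothing more can be done
None
```

The job is handed in, but I haven't seen the verdict: the padlock body lies on its back on the bolster, was pushed tight to the end fence (12 N), and the carriage is fully in at its stop; I did nudge the body back about 7 mm on a first failed push before butting it properly.

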